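# Check a brake lever stops short of its bar

### The arm

A 6-joint arm with a two-finger parallel gripper is mounted at the origin on the work surface. World frame = base frame: x ahead of the robot, y to its left, z up, the work surface at z = 0. Lengths are in m, angles in rad, forces in N, time in s.
With the tool pointing down it reaches from about 0.35 to 0.8 m from the base axis. Payload 7.3 kg.
Tool frame: the origin (TCP) lies midway between the tips of the shut fingers; the grasp point (between the pads) lies 19 mm behind it (bot.pinch_z is the distance from the TCP to the grasp point, in m); z points along the fingers, y is the line along which they close (so a half turn about z gives the same grasp; the last joint's range is limited). The gripper opens to 85 mm and grips with 20 to 120 N. Pads are 22 mm wide; open, the fingers measure 114 mm over their backs; the gripper's body (76 mm by 85 mm) begins 54 mm behind the grasp point. The pads swing forward as they close: fully open they stand 13 mm farther back than shut.
Start: joints at [0.963, 0.342, 1.524, -0, 1.275, -0.146], TCP at [0.234, 0.47, 0.231] pointing down, gripper open.
Joint ranges: [-2.53, 2.53], [-0.77, 2.02], [0.04, 2.7], [-1, 4.14], [0.28, 2.66], [-3.11, 3.11]. Speed limits (rad/s): [2.57, 2.57, 3.14, 3.14, 3.14, 3.14].

### API

Orientations are given as a rotation vector (axis times angle).
In Python, from rig import bot gives the robot as it stands. The module is installed in compiled form; this text tells all that it offers.
- The arm moves only by the tool play_rows, never from a script. Its argument "steps" is a list that holds one entry, the list of rows, each a list of 4 numbers: the shift along the tool's x, y, z in cm, then the turn about the tool's z in degrees. A call has 1 to 5 rows; each row shifts and turns the commanded pose from where the row before left it, along the tool's axes as they then stand; what a row does not reach is not made up. A row lasts 1/8 s, in which the tool goes at most 62.5 mm and 10.7 degrees, less where a joint would pass 70% of its speed; a pose out of reach is approached as far as the arm can. A call with a gripper value outside its range is refused whole. "grip" is the opening, from 0 (shut) to 1 (fully open), set as the call begins (left out, the last holds). The fingers move at their own pace and stop on an object; "grip_force" is the grip in N (left out, the last holds). Time passes only in rows, so rows that do not move let the fingers close. It gives the time, the measured TCP pose, the force, the opening and the grip force at its end, in the units of the state.
- bot.observe(): the state, without advancing time (a new reading comes with each control period).
- bot.read_camera(name): name is "scene" or "top"; returns a dict with "frame" (400x640x3 uint8, red, green, blue), "K" (3x3 intrinsics, pixels), "T" (4x4, takes a point from camera to world coordinates). Camera axes: x right, y down, z forward; pixel columns grow to the right and rows downward; lengths in m; the calibration is good to about 2 mm. A picture is of the moment at which its call begins. There is no depth.
- bot.sign_off(): hands the job in; it is judged then, once.
The state is a dict: "clock": time; "joint_pos": joint angles; "dq": joint speeds; "joint_torque": joint torques, N m; "ee_pos": TCP position; "ee_rot": TCP orientation; "wrist_force": force on the tool from outside, world axes, zero at the start; "ft_torque": the same for the moment, N m; "gripper_width": finger opening in m; "finger_force": force on a finger pad.
Only numpy, scipy, OpenCV 4.12 (cv2) and the standard library are available. Lean on these libraries where they do the work, as an engineer would, in place of code of your own. Each camera call takes 0.05 s, during which the arm holds its last target. There are 200 camera calls.

### The job

First press the green button on the white tester box to start the recording and let it come back up; then, with the outside of the fingers, push the red brake lever in towards its bar until it comes up against its stop, short of the bar, without forcing it. Finish while still holding it pressed against the stop. Do not pinch anything, do not press the red stop button or the blue lever, and leave the loose things on the bench where they are.

Things in the scene. Friction and masses are not known exactly. Their poses are not given: they have to be found in the camera images.
- tester: white tester box (fixed), 100 mm (x) by 160 mm (y), 46 mm tall, with a small display, and two buttons on its top, 20 mm off its middle towards +x: green at +y, red at -y, 84 mm apart. Origin: centre of underside
- green_button_top (a point): centre of the top face of the green button (28 mm diameter); it moves with the button, which is pressed straight down
- green_button (a joint): travel of the green button: 0 up, 0.006 m fully down; sprung, fully down takes about 5 N
- stop_button (a joint): travel of the red stop button on the tester: 0 up, 0.006 m down; not to be pressed
- red_stand: The red lever's bench stand (fixed): 120 x 240 mm aluminium base plate, 12 mm thick, with two posts carrying a level handlebar stub along the stand's y axis, centre line 110 mm above the table. Highest point 128 mm above the table. The bar has a 30 mm thick black rubber grip. Origin: middle of the base's underside, straight below the bar. The lever is on the stand's -x side (towards the robot)
- blue_stand: The blue lever's bench stand (fixed): 120 x 240 mm aluminium base plate, 12 mm thick, with two posts carrying a level handlebar stub along the stand's y axis, centre line 110 mm above the table. Highest point 128 mm above the table. The bar has a 30 mm thick black rubber grip. Origin: middle of the base's underside, straight below the bar. The lever is on the stand's -x side (towards the robot). Same as the red one's but for the lever's colour
- red_blade (a point): red lever blade: a straight level bar, 12 mm thick (its x), about 110 mm long (its y), 18 mm high (z), hinged to the bar near its +y end, with a small ball at its free -y end. This point: inside the blade at the middle of its length and height, 110 mm above the table. Its x axis is level, square to the blade, and points from the blade's outer face towards the bar (the way it is pressed in)
- red_lever (a joint): angle of the red lever about its upright hinge, 85 mm along the blade (+y) from the red_blade point: 0 released, 0.24 rad on its stop (blade middle moved in by about 20 mm, with some 17 mm left to the grip). Sprung: about 2.5 N at the blade's middle to start, 7 N at the stop; returns by itself when let go
- blue_lever (a joint): angle of the blue lever, 0 released, 0.24 on its stop; to be left alone
- spool: solder spool, aluminium, 50 mm diameter, 38 mm tall, standing; origin centre of underside
- screwdriver: loose screwdriver with yellow handle, lying flat
- flask: steel flask, 66 mm diameter, 200 mm tall, standing beyond the stands
- wrench: loose steel wrench, lying flat beyond the stands
- meter: orange hand multimeter, 150 x 75 x 38 mm, lying flat
- tray: small blue parts tray 100 x 140 x 35 mm
- mug: white mug, 80 mm wide, 90 mm tall
Not all that is in view belongs to the job. What is shaped like the tester but orange or purple is not meant.

How it is judged:
By the outcome, as a careful person would: the job done as asked, in the order asked, and still so for the second after the job is handed in, while the arm keeps its last pose, push and grip.
It also fails if it takes over 51 s, if anything falls off the work surface, if the arm or the gripper's body presses on something with over 40 N, if the wrist force passes 120 N, or if a joint passes its speed limit or range.

## Working session

There is one attempt and no reset: what is moved stays moved. The work goes in short steps, Python scripts to look and compute and a tool call to move; the robot and the scene stay as the last step left them, time stands still between calls to the robot, and variables do not carry over. Pictures are saved under pics/ and viewed, at most 10 in all, crops included, and the job is handed in when it is done.

Besides the shell and the picture viewer there is one more tool, called by a JSON object that holds its "api" and its "payload". play_rows: Moves the arm, as the interface text tells. Its arguments: {"type":"object","properties":{"steps":{"type":"array","items":{"type":"array","items":{"type":"array","items":{"type":"number"}}}},"grip":{"type":"number"},"grip_force":{"type":"number"}},"required":["steps"]}

```bash
mkdir -p pics; cat > h.py <<'E'
import numpy as np, cv2
from rig import bot
def snap(n,f):
    c=bot.read_camera(n); cv2.imwrite('pics/'+f,c['frame'][:,:,::-1]); return c
def at(c,u,v,z):
    d=c['T'][:3,:3]@np.linalg.inv(c['K'])@[u,v,1]; o=c['T'][:3,3]
    return (o+d*(z-o[2])/d[2]).round(4)
def px(c,p):
    q=np.linalg.inv(c['T'])@np.r_[p,1]; q=c['K']@q[:3]; return (q[:2]/q[2]).round(1)
E
python3 - <<'E'
from h import *
for n in('scene','top'):
    c=snap(n,n+'0.png'); print(n,c['K'].round(1).tolist(),c['T'].round(3).tolist())
s=bot.observe();print(s['clock'],s['ee_pos'],s['ee_rot'],s['wrist_force'],s['gripper_width'],bot.pinch_z)
E
```

```text
scene [[406.7, 0.0, 313.7], [0.0, 406.7, 202.2], [0.0, 0.0, 1.0]] [[-0.67, 0.557, -0.491, 1.108], [0.743, 0.493, -0.453, 0.533], [-0.01, -0.668, -0.744, 0.996], [0.0, 0.0, 0.0, 1.0]]
top [[420.4, 0.0, 327.1], [0.0, 420.4, 197.3], [0.0, 0.0, 1.0]] [[0.009, -0.99, 0.141, 0.322], [-1.0, -0.009, -0.001, -0.017], [0.002, -0.141, -0.99, 1.296], [0.0, 0.0, 0.0, 1.0]]
0.1 [0.23369551 0.46973033 0.2307046 ] [-7.18913682e-01 -3.05770361e+00  1.98151437e-03] [-0.22047658  0.12994736 -0.13120272] 0.0857452143421771 0.0187
```

View pics/scene0.png

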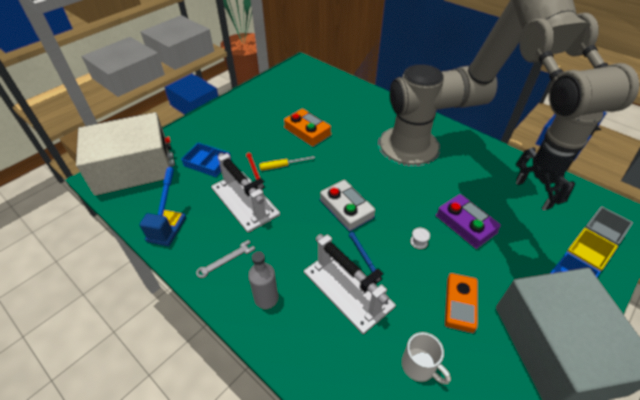

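View pics/top0.png

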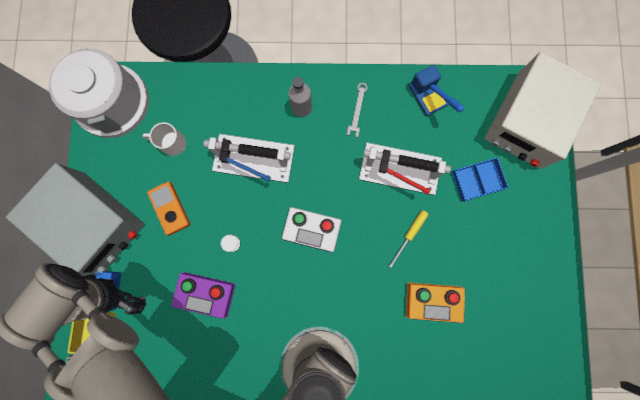

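The top view has three tester-like boxes: white at (312,230), purple at (203,295) and orange at (436,303). It has two levers: red at (405,180) and blue at (247,168). I choose white and red, with the green button near (299,218), and check them in one crop.

```bash
python3 - <<'E'
from h import *
c=snap('top','top1.png'); s=snap('scene','s1.png')
f=c['frame'][130:260,270:460,::-1]; cv2.imwrite('pics/crop1.png',cv2.resize(f,None,fx=4.2,fy=4.2,interpolation=cv2.INTER_CUBIC))
def blob(im,box,cond):
    x0,y0,x1,y1=box; a=im['frame'][y0:y1,x0:x1].astype(int); m=cond(a[...,0],a[...,1],a[...,2]); v,u=np.nonzero(m); return u+x0,v+y0
g=lambda r,gg,b:(gg>r*1.6)&(gg>b*1.4)
red=lambda r,gg,b:(r>2*gg)&(r>2*b)&(r>90)
u,v=blob(c,(290,211,307,226),g);print('green',u.mean(),v.mean(),len(u),at(c,u.mean(),v.mean(),.052))
u,v=blob(c,(318,215,336,236),red);print('stop',u.mean(),v.mean(),at(c,u.mean(),v.mean(),.052))
u,v=blob(c,(375,160,435,200),red);print('lever',len(u))
P=np.array([at(c,a,b,.119) for a,b in zip(u,v)]);
for k in(u.argmin(),u.argmax()):print(u[k],v[k],P[k])
print(P.mean(0))
for q in [(299,218),(327,226)]:print(px(s,at(c,*q,.052)))
E
```

```text
green 298.70666666666665 218.16 75 [0.4357 0.0654 0.052 ]
stop 326.55696202531647 225.15189873417722 [ 0.4157 -0.0174  0.052 ]
lever 177
387 169 [ 0.5726 -0.1886  0.119 ]
429 189 [ 0.5158 -0.3072  0.119 ]
[ 0.53812542 -0.25048362  0.119     ]
[350.2 210.4]
[334.2 193.2]
```

View pics/crop1.png

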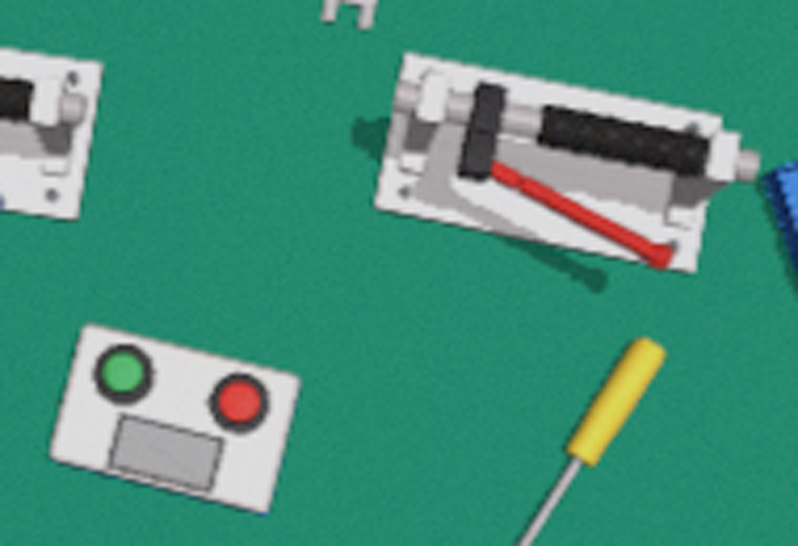

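The crop confirms the choice. The white box has green at crop (124,373) and red at (240,402). The red lever runs from crop (490,168) to its ball at (663,257), on the robot side of the bar. The button spacing measures 85 mm (84 given), and the blade is 131 mm including the ball. Next I shut the gripper and go above the green button.

{"api": "play_rows", "payload": {"steps": [[[-3.6, -2.7, 0.5, 0], [-3.6, -2.7, 0.5, 0], [-3.6, -2.7, 0.5, 0], [-3.6, -2.7, 1, 0], [-3.6, -2.7, 1, 0]]], "grip": 0, "grip_force": 20}}

```text
clock: 0.82
ee_pos: [0.3354, 0.2677, 0.1961]
ee_rot: [0.718, 3.058, 0.0]
wrist_force: [1.6, -0.2, -0.6]
gripper_width: 0.0002
finger_force: 0.0
```

{"api": "play_rows", "payload": {"steps": [[[-3.6, -2.7, 1.5, 0], [-3.6, -2.7, 1.5, 0], [-3.6, -2.7, 1.5, 0], [-3.6, -2.7, 1.5, 0], [-3.6, -2.7, 1.5, 0]]]}}

```text
clock: 1.45
ee_pos: [0.4365, 0.0665, 0.1209]
ee_rot: [0.719, 3.058, 0.0]
wrist_force: [0.6, -0.3, 0.1]
gripper_width: -0.0003
finger_force: 0.0
```

```bash
cat >> h.py <<'E'
def rel(t):
    from scipy.spatial.transform import Rotation as R
    s=bot.observe(); r=R.from_rotvec(s['ee_rot']); m=r.as_matrix()
    print('clk',s['clock'],'pos',s['ee_pos'].round(4),'F',s['wrist_force'].round(2),'w',round(s['gripper_width'],4))
    print('x,y axes',m[:,0].round(3),m[:,1].round(3),'z',m[:,2].round(3),'to go cm',(m.T@(np.array(t)-s['ee_pos'])*100).round(2))
E
python3 - <<'E'
from h import *
rel([.4357,.0654,.06])
s=snap('scene','s2.png');u,v=310,150
cv2.imwrite('pics/c2.png',cv2.resize(s['frame'][90:240,270:430,::-1],None,fx=4,fy=4,interpolation=cv2.INTER_CUBIC))
E
```

```text
clk 1.45 pos [0.4365 0.0665 0.1209] F [ 0.63 -0.32  0.07] w -0.0003
x,y axes [-0.895  0.446 -0.   ] [0.446 0.895 0.   ] z [ 0.  0. -1.] to go cm [ 0.02 -0.13  6.09]
```

View pics/c2.png

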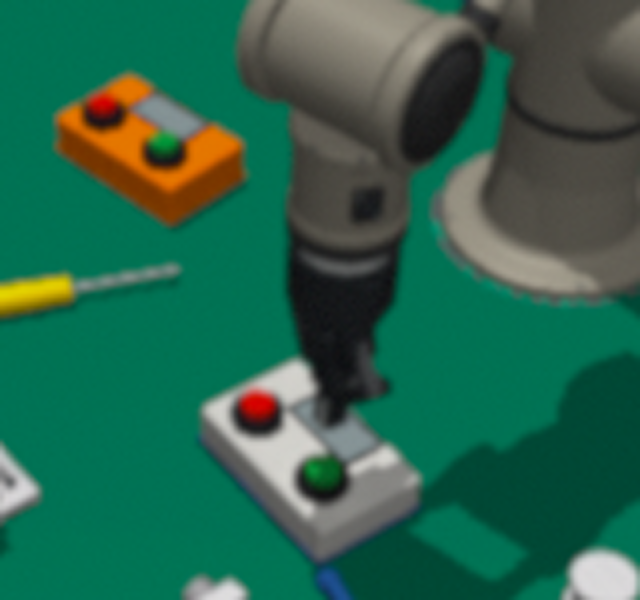

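The tips stand above the green button, and the scene view agrees on its position: (350.5,208) against a predicted (350,210). I go down carefully.

{"api": "play_rows", "payload": {"steps": [[[0, -0.1, 2, 0], [0, 0, 2, 0], [0, 0, 1, 0], [0, 0, 0.3, 0], [0, 0, 0, 0]]]}}

```text
clock: 2.12
ee_pos: [0.4357, 0.0672, 0.0686]
ee_rot: [0.718, 3.058, 0.0]
wrist_force: [-0.7, 0.3, -0.4]
gripper_width: 0.0002
finger_force: 0.0
```

{"api": "play_rows", "payload": {"steps": [[[0, 0, 0.2, 0], [0, 0, 0.2, 0], [0, 0, 0, 0]]]}}

```text
clock: 2.5
ee_pos: [0.436, 0.0671, 0.0646]
ee_rot: [0.719, 3.057, 0.001]
wrist_force: [0.2, 0.5, 3.7]
gripper_width: -0.0002
finger_force: 1.6
```

{"api": "play_rows", "payload": {"steps": [[[0, 0, 0.2, 0], [0, 0, 0, 0]]]}}

```text
clock: 2.75
ee_pos: [0.436, 0.0671, 0.0625]
ee_rot: [0.719, 3.057, 0.001]
wrist_force: [1.5, 1.6, 4.1]
gripper_width: -0.0001
finger_force: 2.3
```

{"api": "play_rows", "payload": {"steps": [[[0, 0, 0.2, 0], [0, 0, 0, 0]]]}}

```text
clock: 3.0
ee_pos: [0.436, 0.0671, 0.0617]
ee_rot: [0.718, 3.057, 0.001]
wrist_force: [-3.0, 1.2, 20.3]
gripper_width: -0.0001
finger_force: 10.2
```

The button bottomed out at z≈0.062 after about 6 mm of travel, with the force stepping up to 20 N. I lift and go to a standoff outside the red lever.

{"api": "play_rows", "payload": {"steps": [[[0, 0, 0, 0], [0, 0, -2, 0], [0, 0, -3, 0], [0, 0, -4, 0], [0, 0, 0, 0]]]}}

```text
clock: 3.62
ee_pos: [0.4367, 0.0669, 0.1523]
ee_rot: [0.718, 3.054, 0.001]
wrist_force: [-0.8, 0.1, -1.0]
gripper_width: 0.0
finger_force: 0.0
```

```bash
python3 - <<'E'
from h import *
s=snap('scene','s3.png')
rel([.493,-.229,.15])
cv2.imwrite('pics/c3.png',cv2.resize(s['frame'][130:250,270:430,::-1],None,fx=4,fy=4,interpolation=cv2.INTER_CUBIC))
E
```

```text
clk 3.675 pos [0.4356 0.0669 0.1508] F [-0.23  0.09 -0.  ] w 0.0003
x,y axes [-0.895  0.446 -0.001] [0.446 0.895 0.   ] z [ 0.001 -0.    -1.   ] to go cm [-18.33 -23.93   0.09]
```

View pics/c3.png

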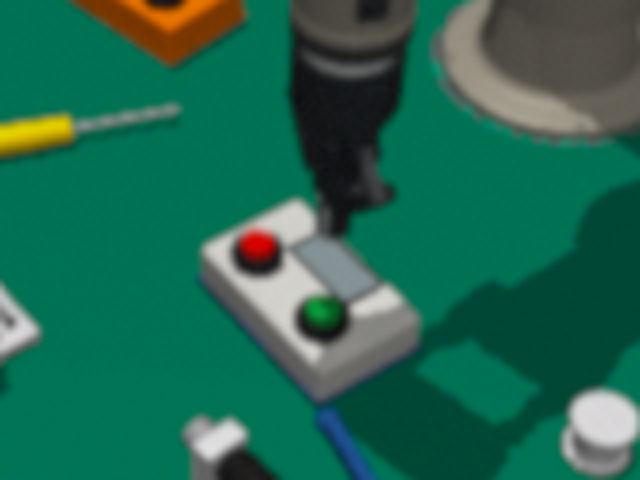

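{"api": "play_rows", "payload": {"steps": [[[-3.6, -4.8, 0, 0], [-3.6, -4.8, 0, 0], [-3.6, -4.8, 0, 0], [-3.6, -4.8, 0, 0], [-3.6, -4.8, 0, 0]]]}}

```text
clock: 4.3
ee_pos: [0.4887, -0.2296, 0.1483]
ee_rot: [-0.719, -3.055, -0.002]
wrist_force: [1.6, -0.2, -0.8]
gripper_width: 0.0
finger_force: 0.0
```

```bash
python3 - <<'E'
from h import *
rel([.493,-.229,.09])
c=snap('top','t4.png')
f=c['frame'][130:260,340:470,::-1]; cv2.imwrite('pics/c4.png',cv2.resize(f,None,fx=4.5,fy=4.5,interpolation=cv2.INTER_CUBIC))
E
```

```text
clk 4.3 pos [ 0.4887 -0.2296  0.1483] F [ 1.61 -0.16 -0.81] w 0.0
x,y axes [-0.895  0.446  0.004] [0.446 0.895 0.001] z [-0.003  0.002 -1.   ] to go cm [-0.38  0.24  5.83]
```

View pics/c4.png

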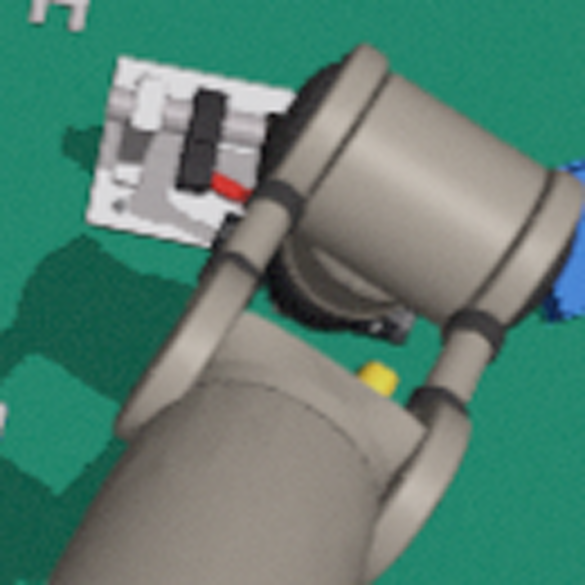

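The first picture shows the green button up again. In the top view the wrist hides the blade, but the free root of the lever is visible at crop (230,187). I lower outside the blade and approach slowly, watching the force.

{"api": "play_rows", "payload": {"steps": [[[0, 0, 2, 0], [0, 0, 2, 0], [0, 0, 1.8, 0], [0, 0, 0, 0]]]}}

```text
clock: 4.85
ee_pos: [0.4879, -0.2268, 0.0896]
ee_rot: [-0.718, -3.053, -0.003]
wrist_force: [-0.2, 0.2, 0.7]
gripper_width: -0.0001
finger_force: 0.0
```

{"api": "play_rows", "payload": {"steps": [[[-1, 0, 0, 0], [-0.6, 0, 0, 0], [-0.4, 0, 0, 0], [-0.2, 0, 0, 0], [0, 0, 0, 0]]]}}

```text
clock: 5.48
ee_pos: [0.5094, -0.2379, 0.0924]
ee_rot: [0.719, 3.058, 0.0]
wrist_force: [-0.3, -1.0, 0.8]
gripper_width: -0.0001
finger_force: 0.0
```

{"api": "play_rows", "payload": {"steps": [[[-0.4, 0, 0, 0], [-0.4, 0, 0, 0], [-0.3, 0, 0, 0], [0, 0, 0, 0]]]}}

```text
clock: 5.98
ee_pos: [0.5194, -0.2428, 0.0922]
ee_rot: [0.719, 3.058, 0.0]
wrist_force: [1.1, -0.8, 0.2]
gripper_width: -0.0002
finger_force: 0.0
```

{"api": "play_rows", "payload": {"steps": [[[-0.3, 0, 0, 0], [-0.3, 0, 0, 0], [0, 0, 0, 0]]]}}

```text
clock: 6.35
ee_pos: [0.5243, -0.2453, 0.0922]
ee_rot: [-0.719, -3.057, -0.0]
wrist_force: [-2.3, 0.9, 0.6]
gripper_width: -0.0001
finger_force: 1.2
```

{"api": "play_rows", "payload": {"steps": [[[-0.3, 0, 0, 0], [-0.3, 0, 0, 0], [0, 0, 0, 0]]]}}

```text
clock: 6.72
ee_pos: [0.5297, -0.2482, 0.0921]
ee_rot: [-0.719, -3.057, 0.0]
wrist_force: [-4.5, -1.1, 2.1]
gripper_width: 0.0
finger_force: 2.3
```

{"api": "play_rows", "payload": {"steps": [[[-0.3, 0, 0, 0], [-0.3, 0, 0, 0], [0, 0, 0, 0]]]}}

```text
clock: 7.1
ee_pos: [0.5348, -0.2506, 0.0921]
ee_rot: [-0.719, -3.057, -0.0]
wrist_force: [-7.1, 1.0, 2.3]
gripper_width: -0.0001
finger_force: 3.0
```

{"api": "play_rows", "payload": {"steps": [[[-0.2, 0, 0, 0], [-0.2, 0, 0, 0], [0, 0, 0, 0]]]}}

```text
clock: 7.48
ee_pos: [0.5382, -0.252, 0.0921]
ee_rot: [-0.718, -3.056, -0.001]
wrist_force: [-6.5, 1.5, 2.5]
gripper_width: 0.0001
finger_force: 3.4
```

{"api": "play_rows", "payload": {"steps": [[[-0.1, 0, 0, 0], [0, 0, 0, 0]]]}}

```text
clock: 7.72
ee_pos: [0.539, -0.2523, 0.0921]
ee_rot: [-0.718, -3.056, -0.002]
wrist_force: [-6.3, 2.1, 3.3]
gripper_width: -0.0
finger_force: 3.5
```

{"api": "play_rows", "payload": {"steps": [[[-0.1, 0, 0, 0], [0, 0, 0, 0]]]}}

```text
clock: 7.98
ee_pos: [0.5398, -0.2527, 0.0921]
ee_rot: [-0.718, -3.056, -0.002]
wrist_force: [-7.3, 2.8, 3.5]
gripper_width: -0.0
finger_force: 3.6
```

{"api": "play_rows", "payload": {"steps": [[[-0.1, 0, 0, 0], [0, 0, 0, 0]]]}}

```text
clock: 8.22
ee_pos: [0.5405, -0.2529, 0.0921]
ee_rot: [-0.718, -3.055, -0.002]
wrist_force: [-9.0, 3.1, 3.8]
gripper_width: -0.0001
finger_force: 4.1
```

{"api": "play_rows", "payload": {"steps": [[[-0.1, 0, 0, 0], [0, 0, 0, 0]]]}}

```text
clock: 8.48
ee_pos: [0.5406, -0.2529, 0.092]
ee_rot: [-0.717, -3.053, -0.003]
wrist_force: [-10.4, 4.7, 6.3]
gripper_width: 0.0
finger_force: 5.7
```

The TCP stopped advancing while the force rose, so the lever is at its stop. I check that it is steady and take a look.

{"api": "play_rows", "payload": {"steps": [[[0, 0, 0, 0], [0, 0, 0, 0], [0, 0, 0, 0], [0, 0, 0, 0]]]}}

```text
clock: 8.98
ee_pos: [0.5406, -0.2529, 0.092]
ee_rot: [-0.717, -3.054, -0.003]
wrist_force: [-10.3, 4.6, 5.8]
gripper_width: -0.0001
finger_force: 5.6
```

```bash
python3 - <<'E'
from h import *
s=snap('scene','s5.png')
rel([.5406,-.2529,.092])
cv2.imwrite('pics/c5.png',cv2.resize(s['frame'][120:240,190:350,::-1],None,fx=4.5,fy=4.5,interpolation=cv2.INTER_CUBIC))
E
```

```text
clk 9.025 pos [ 0.5406 -0.2529  0.092 ] F [-10.41   4.02   6.19] w -0.0002
x,y axes [-0.895  0.445  0.005] [0.445 0.895 0.001] z [-0.004  0.003 -1.   ] to go cm [ 0. -0.  0.]
```

View pics/c5.png

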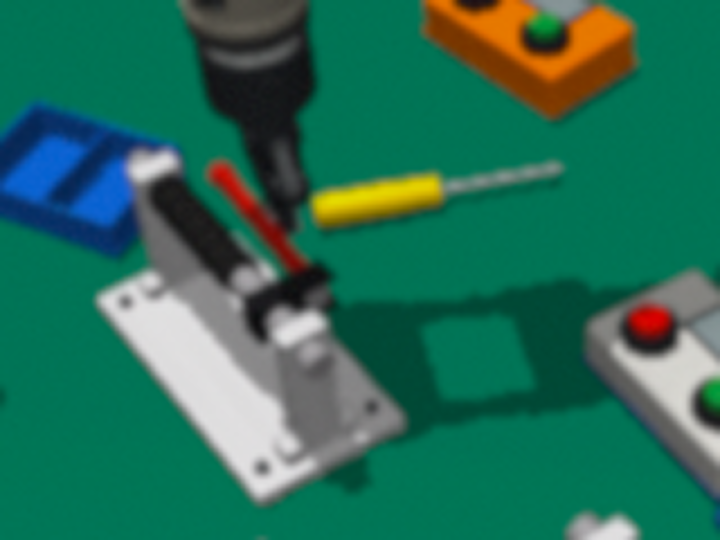

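The red blade, from crop (220,172) to (303,265), now lies parallel to its bar with a gap left. The fingers hold it at mid-blade, steady at about 11 N, and nothing else has been disturbed.

```bash
python3 -c "
from rig import bot
print(bot.sign_off())"
```

```text
the job is handed in; nothing more can be done
None
```

I pressed the green button fully down and it came back up; the red lever was then pushed onto its stop and is still held there at about 11 N, and the job was handed in at about 9 s (no verdict came back).

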